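Hold the grinder lid at the pulse position

TASK

Slide the shutter of the small coffee grinder fully open, then take the winged bayonet lid from the counter, drop it fully home in the grinder's collar with its two lugs through the two notches, and twist it clockwise (seen from above) to half-way, where its wing lines up with the two round studs on the collar. Do not let it click into the lock, and finish while still gripping the lid at that half-way position: do not let go of it. Leave everything else on the counter where it stands, the plain knobbed lid included.

Things in the scene. Friction and masses are not known exactly. Their poses are not given: they have to be found in the camera images.
- grinder: Compact grey coffee grinder, fixed, a box 150 mm (its x) by 260 mm (its y), 75 mm high. Origin: centre of its underside, on the counter; z up. On top two rails run along its y at x = -66 and +66 mm, tops 101 mm above the counter. The black round collar stands at its -y end, the shutter parks over its +y end.
- shutter (a joint): Travel of the steel sliding shutter along the grinder's own +y, in m: 0 = shut, right over the collar; 0.125 = fully open (end stop). It starts shut or up to 30 mm open, slides against about 2 N of friction and stays where it is left.
- shutter_fin (a point): Point on the shutter's black upright grip fin, 130.5 mm above the counter. The fin is 56 mm long along the grinder's x, 12 mm thick along y, and rises 36 mm from the middle of the steel shutter plate: 142 mm (grinder x) by 112 mm (y), 5 mm thick, top 107.5 mm above the counter. Shut, the fin is over the collar's axis.
- collar: Black bayonet ring on the grinder, 102 mm outside. Origin: on its axis in the plane of its flat top, 99 mm above the counter, 70 mm to -y of the grinder's origin; z up. Its x axis (parallel to the grinder's x) is the HALF-WAY direction, marked by two round steel studs on the rim. Opening 64 mm across inside a lip 7 mm thick; beneath it the lug track, 86 mm across, floor 24 mm below the top.
- collar_entry (a point): Same point as the collar's origin; its x axis runs through the two opposite notches in the lip (z up), 50 degrees (0.873 rad) anticlockwise from the studs seen from above. Each notch is 34 degrees wide. The lid's x axis must lie along it, either way round, to drop in.
- collar_lock (a point): Same point as the collar's origin; its x axis is where the lid's x axis would lie if fully locked (z up), 50 degrees clockwise from the studs, marked by two radial steel bars on the rim. Spring catches are met about 17 degrees past half-way and click behind the lugs at about 45 degrees past half-way. Not to be reached.
- lid: Loose lid (dark steel, black wing), about 130 g, upright on its plug. Origin: centre of its underside; x along the wing and both lugs (same under a half turn). Plug 57 mm diameter, 15 high; two lugs at its foot, 78 mm over the tips, 12 wide, 6 high; flange 76 mm diameter, 15 to 21 mm up; wing 60 mm long (x), 12 thick (y), 21 to 55.5 mm up. Home, the flange rests on the collar and this origin is 15 mm below the collar's.
- lid_grip (a point): Point in the lid's wing, on its axis, 44 mm above its underside: a good place to pinch, with the fingers closing along the lid's y. Once home and turned, the lid has about 2 mm of play up and down and 3 mm sideways in the collar.
- plain_lid: A bystander: canister lid of like size and material (80 mm flange, 46 mm high) but with a round knob in place of a wing and no lugs. It and the bayonet lid change places from start to start. Origin: centre of its underside.
- tamper: Bystander: chrome tamper, 58 mm diameter, 122 mm tall, standing. Origin: centre of its underside.
- canister: Bystander: green glass canister, 90 mm diameter, 140 mm tall. Origin: centre of its underside.
- spoon_rest: Bystander: black silicone spoon rest, 110 mm diameter, 14 mm high. Origin: centre of its underside.
- cup_a: Bystander: speckled ceramic cup, 72 mm diameter, 62 mm high. Origin: centre of its underside.
- cup_b: Bystander: the other speckled ceramic cup, same size. Origin: centre of its underside.

How it is judged:
On the way, in this order (a step that is already met when the one before it is completed fails the run):
1. the shutter is slid fully open (value of joint shutter above 0.11 m), for 0.1 s.
2. the lid is fully home in the collar, its lugs through the notches, not yet twisted (z of lid in the frame of collar below -0.0115 m and horizontal distance between lid and collar below 0.006 m and angle between lid's own z axis and vertical below 0.1 rad and angle between the x axis of lid and the x axis of collar_entry, either way round below 0.3 rad), for 0.1 s.
3. the lid is twisted to half-way and held in the fingers (z of lid in the frame of collar below -0.0115 m and horizontal distance between lid and collar below 0.006 m and angle between lid's own z axis and vertical below 0.1 rad and angle between the x axis of lid and the x axis of collar, either way round below 0.18 rad and contact force between the fingers and lid above 1 N), for 0.3 s.
At the end, for the whole second after the job is handed in: Lid fully home in the collar (underside over 11.5 mm below the collar top, within 6 mm of its axis, tilt under 0.1 rad), wing within 0.18 rad of the half-way studs, at rest, still gripped (over 1 N); shutter open by over 110 of its 125 mm (all of step 3 and value of joint shutter above 0.11 m and angular speed of lid below 0.15 rad/s and linear speed of lid below 0.02 m/s); the arm keeps its last pose, push and grip.
It fails at once if the lid clicks into the lock (z of lid in the frame of collar below -0.0115 m and horizontal distance between lid and collar below 0.006 m and angle between the x axis of lid and the x axis of collar_lock, either way round below 0.1 rad).
It fails at once if another thing on the counter is disturbed (moved over 30 mm) (distance of any of plain_lid, tamper, canister, spoon_rest, cup_a, cup_b from where it was at the start of the episode above 0.03 m).
It also fails if it takes over 62 s, if anything falls off the work surface, if the arm or the gripper's body presses on something with over 40 N, if the wrist force passes 120 N, or if a joint passes its speed limit or range.

ROBOT

A 6-joint arm with a two-finger parallel gripper is mounted at the origin on the work surface. World frame = base frame: x ahead of the robot, y to its left, z up, the work surface at z = 0. Lengths are in m, angles in rad, forces in N, time in s.
With the tool pointing down it reaches from about 0.275 to 0.875 m from the base axis. Payload 12.5 kg.
Tool frame: the origin (TCP) lies at the very end of the fingers, on their centre line; the grasp point (between the pads) lies 19 mm behind it; x points along the fingers, y is the direction in which the jaws open and shut, and the axes are right-handed (so a half turn about x gives the same grasp; the last joint's range is limited). The gripper opens to 85 mm and grips with 20 to 120 N. Pads are 22 mm wide; open, the fingers measure 114 mm over their backs; the gripper's body (76 mm by 85 mm) begins 54 mm behind the grasp point. The pads swing forward as they close: fully open they stand 13 mm farther back than shut.
Start: joints at [-1.342, 0.351, 1.652, -0, 1.139, -0.085], TCP at [0.17, -0.523, 0.231] pointing down, gripper open.
Joint ranges: [-2.75, 2.75], [-0.79, 2.1], [0.01, 2.65], [-1.57, 4.71], [0.07, 3.14], [-2.87, 2.87]. Speed limits (rad/s): [2.22, 2.22, 2.79, 3.14, 3.14, 3.14].

INTERFACE

Orientations are given as [roll, pitch, yaw] about the fixed x, y, z axes, in that order (R = Rz(yaw) Ry(pitch) Rx(roll)).
In Python, from cell import ctrl, eyes gives the robot as it stands. The module is installed in compiled form; this text tells all that it offers.
- The arm moves only by the shell command python3 -m inch 'ROWS' [FORCE]. ROWS is JSON, a list that holds one entry, the list of rows, each a list of 7 numbers: the closure, from 0 (fully open) to 1 (shut), then the shift along the world's x, y, z in units of 30 mm (1.0 is 30 mm), then the turn, a rotation vector about the world's x, y, z in rad. In form: [[[gripper, tx, ty, tz, rx, ry, rz], ...]]. A call has 1 to 20 rows; each row shifts and turns the commanded pose from where the row before left it; what a row does not reach is not made up. A row lasts 1/8 s, in which the tool goes at most 62.5 mm and 10.7 degrees, less where a joint would pass 70% of its speed; a pose out of reach is approached as far as the arm can. A call is refused whole if a number of a shift passes 1 or a number of a turn 0.188, either way. A call with a gripper value outside its range is refused whole. The fingers move at their own pace and stop on an object; FORCE is the grip in N (left out, the last holds). Time passes only in rows, so rows that do not move let the fingers close. It gives the time, the measured TCP pose, the force and the opening at its end, in the units of the state.
- ctrl.sense(): the state, without advancing time (a new reading comes with each control period).
- eyes.snapshot(name): name is "side" or "top"; returns a dict with "frame" (400x640x3 uint8, red, green, blue), "z_map" (400x640 float32, m along the optical axis (not along the pixel's ray), 0 where there is no reading), "fx", "fy", "cx", "cy" (pixels), "dist" ([k1, k2, p1, p2, k3] as OpenCV has them; the pictures are not rectified), "R" (3x3) and "t" (3): a world point X has camera coordinates R X + t. Camera axes: x right, y down, z forward; pixel columns grow to the right and rows downward; lengths in m; the calibration is good to about 2 mm. A picture is of the moment at which its call begins.
- ctrl.job_done(): hands the job in, once; it reports no verdict.
The state is a dict: "time_s": time; "joint_pos": joint angles; "qvel": joint speeds; "tau": joint torques, N m; "tool_pos": TCP position; "eef_rot": TCP orientation; "ft_force": force on the tool from outside, world axes, zero at the start; "ft_torque": the same for the moment, N m; "grip_width": opening from 0.0 (shut) to 1.0 (fully open).
Only numpy, scipy, OpenCV 4.12 (cv2) and the standard library are available. Lean on these libraries where they do the work, as an engineer would, in place of code of your own. Each camera call takes 0.05 s, during which the arm holds its last target.

## Working session

There is one attempt and no reset: what is moved stays moved. The work goes in short steps, Python scripts to look and compute and a shell command to move; the robot and the scene stay as the last step left them, time stands still between calls to the robot, and variables do not carry over. Pictures are saved under pics/ and viewed, and the job is handed in when it is done.

```bash
ls; mkdir -p pics
cat > h.py <<'E'
import numpy as np, cv2, pickle
from cell import ctrl, eyes
def snap(n,tag):
    s=eyes.snapshot(n); pickle.dump(s,open(f'pics/{tag}.pkl','wb'))
    cv2.imwrite(f'pics/{tag}.png',s['frame'][:,:,::-1]); return s
def load(tag): return pickle.load(open(f'pics/{tag}.pkl','rb'))
def K(s): return np.array([[s['fx'],0,s['cx']],[0,s['fy'],s['cy']],[0,0,1.]])
def px2w(s,u,v,z=None):
    n=cv2.undistortPoints(np.array([[[u,v]]],float),K(s),np.array(s['dist'],float))[0,0]
    d=np.array([n[0],n[1],1.]); R=np.array(s['R']);t=np.array(s['t'])
    if z is None:
        return R.T@(d*s['z_map'][int(round(v)),int(round(u))]-t)
    o=-R.T@t; r=R.T@d; return o+r*(z-o[2])/r[2]
def w2px(s,X):
    return cv2.projectPoints(np.array(X,float).reshape(-1,3),cv2.Rodrigues(np.array(s['R']))[0],np.array(s['t'],float),K(s),np.array(s['dist'],float))[0][:,0]
def crop(s,tag,u0,v0,u1,v1,k):
    cv2.imwrite(f'pics/{tag}.png',cv2.resize(np.ascontiguousarray(s['frame'][v0:v1,u0:u1,::-1]),None,fx=k,fy=k,interpolation=cv2.INTER_CUBIC))
E
python3 - <<'E'
from h import *
for n in('top','side'):
    s=snap(n,n+'0'); print(n,s['fx'],-np.array(s['R']).T@s['t'])
print(ctrl.sense())
E
```

```text
pics
top 466.0188788174079 [3.84445168e-01 6.24626495e-04 1.38512201e+00]
side 416.6354880016258 [0.06016205 0.99052657 0.8021443 ]
{'time_s': 0.1, 'joint_pos': array([-1.34158914e+00,  3.51173480e-01,  1.65235751e+00, -1.14155719e-05,
        1.13909210e+00, -8.45883384e-02]), 'qvel': array([-0.00052428, -0.00169661, -0.00074292,  0.0002667 , -0.00267569,
        0.00085999]), 'tau': array([ 7.09105734e-04, -5.06833756e+01, -2.91876590e+01, -5.37474057e-05,
        2.70021177e-03, -1.15129990e-05]), 'tool_pos': array([ 0.16972963, -0.52284563,  0.2308181 ]), 'eef_rot': array([-1.64532771,  1.56976585,  1.81006524]), 'ft_force': array([-0.44622645, -0.0203127 ,  0.32483044]), 'ft_torque': array([ 0.02831804, -0.00512112,  0.05039046]), 'grip_width': 1.0004155000510573}
```

View pics/top0.png

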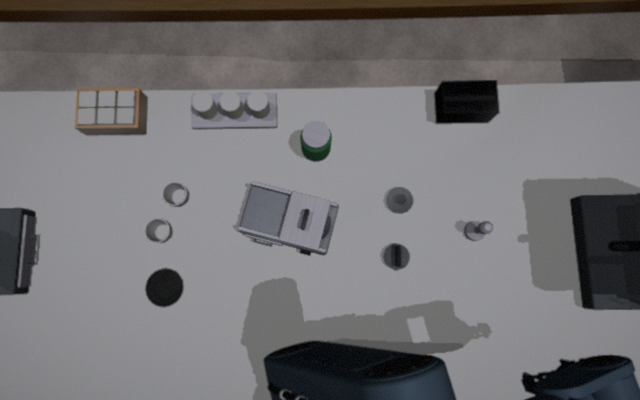

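View pics/side0.png

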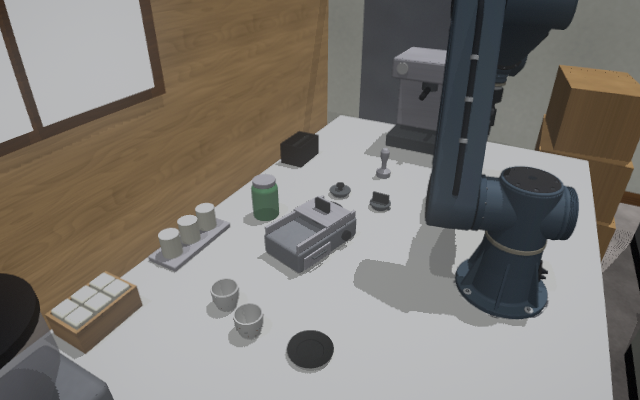

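Top: grinder around (288,217) with the fin at (304,219). The winged lid is at (396,256) and the plain lid at (399,200). Next, enlarged crops.

Run:
```python
from h import *
s=load('top0')
crop(s,'c1',230,165,350,265,6); crop(s,'c2',370,180,430,280,6)
for p in [(304,219),(396,256),(399,200),(285,120)]: print(p,px2w(s,*p))
```

```text
(304, 219) [0.54010307 0.02754666 0.14727146]
(396, 256) [ 0.44193586 -0.23062788  0.04914239]
(399, 200) [ 0.60402117 -0.24779069  0.04415412]
(285, 120) [ 0.86911294  0.08543634 -0.00181703]
```

View pics/c1.png

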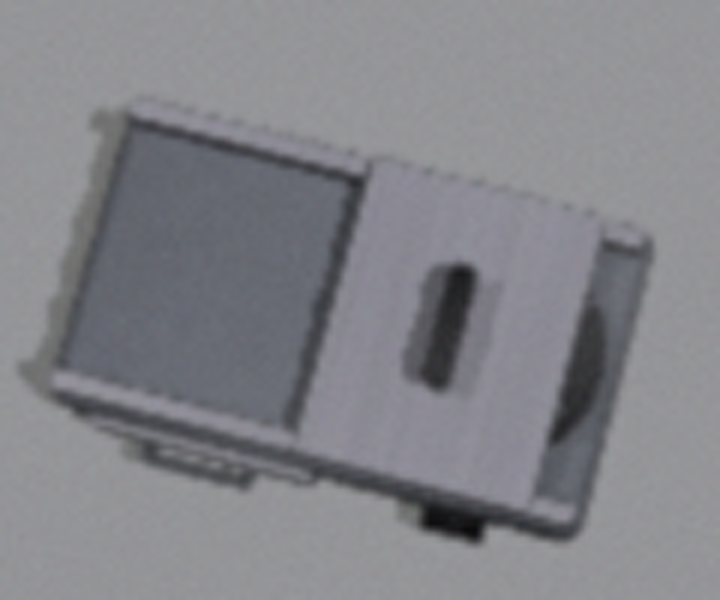

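View pics/c2.png

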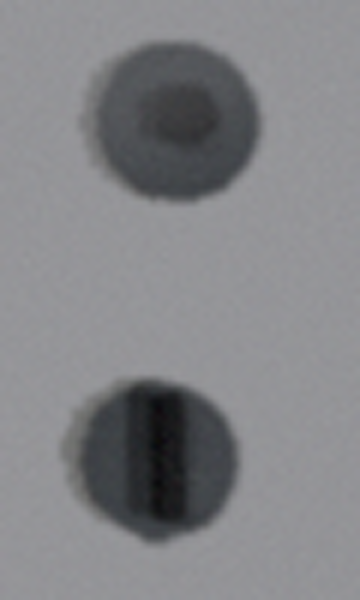

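Run:
```python
from h import *
s=load('top0')
def c(u0,v0,pts,z,k=6): return np.array([px2w(s,(u+.5)/k-.5+u0,(v+.5)/k-.5+v0,z) for u,v in pts])
P=c(230,165,[(372,160),(603,218),(532,510),(298,430)],.1075); print(P.round(4))
d=np.linalg.norm(np.roll(P,-1,0)-P,axis=1);print(d,P.mean(0))
for a,b in((1,0),(2,3),(0,3),(1,2)):
    v=P[b]-P[a];print(np.degrees(np.arctan2(v[1],v[0])))
F=c(230,165,[(460,265),(437,390)],.1435);print('fin',F,F.mean(0))
R=c(230,165,[(135,100),(652,235),(578,538),(55,378)],.101);print('rails',R)
print(np.linalg.norm(np.roll(R,-1,0)-R,axis=1),R.mean(0))
for a,b in((1,0),(2,3)):
    v=R[b]-R[a];print(np.degrees(np.arctan2(v[1],v[0])))
W=c(370,180,[(166,390),(166,521)],.0555);print('wing',W,W.mean(0))
print('flange',c(370,180,[(160,457),(82,457),(238,457),(160,380),(160,535)],.021))
# depth based: grinder top plate points & wing
def cloud(u0,v0,u1,v1):
    vv,uu=np.mgrid[v0:v1,u0:u1];z=s['z_map'][v0:v1,u0:u1].ravel()
    n=cv2.undistortPoints(np.stack([uu.ravel(),vv.ravel()],-1)[:,None].astype(float),K(s),np.array(s['dist'],float))[:,0]
    X=np.c_[n,np.ones(len(n))]*z[:,None]; return (X-s['t'])@np.array(s['R'])
C=cloud(230,165,350,265)
f=C[(C[:,2]>.13)&(C[:,2]<.16)];print('fin',len(f),f.mean(0),f.min(0),f.max(0))
m=(C[:,2]>.103)&(C[:,2]<.112);r=cv2.minAreaRect(C[m][:,:2].astype(np.float32));print('plate',m.sum(),r)
m=(C[:,2]>.06);r=cv2.minAreaRect(C[m][:,:2].astype(np.float32));print('all',m.sum(),r)
C=cloud(380,235,415,280)
m=(C[:,2]>.04);print('wing',m.sum(),C[m].mean(0),cv2.minAreaRect(C[m][:,:2].astype(np.float32)))
m=(C[:,2]>.012);print('lid',m.sum(),cv2.minEnclosingCircle(C[m][:,:2].astype(np.float32)))
```

```text
[[ 0.6236  0.062   0.1075]
 [ 0.5944 -0.0447  0.1075]
 [ 0.4604 -0.0093  0.1075]
 [ 0.4987  0.0969  0.1075]]
[0.11061535 0.13865081 0.11296185 0.12973131] [0.54426948 0.02619586 0.1075    ]
74.7001834864427
70.17307639934982
164.3666968730009
165.2121824117804
fin [[0.5682595  0.02119391 0.1435    ]
 [0.51217678 0.03224474 0.1435    ]] [0.54021814 0.02671933 0.1435    ]
rails [[ 0.65532846  0.17292011  0.101     ]
 [ 0.58708268 -0.06756486  0.101     ]
 [ 0.44766236 -0.03016002  0.101     ]
 [ 0.5252703   0.2090752   0.101     ]]
[0.24998101 0.14435078 0.25150842 0.13499005] [0.55383595 0.07106761 0.101     ]
74.15690926579964
72.02692844648564
wing [[ 0.47381842 -0.23460173  0.0555    ]
 [ 0.41245743 -0.23165182  0.0555    ]] [ 0.44313792 -0.23312678  0.0555    ]
flange [[ 0.44385599 -0.23625812  0.021     ]
 [ 0.44446334 -0.19856018  0.021     ]
 [ 0.4432593  -0.27391463  0.021     ]
 [ 0.48103331 -0.23802469  0.021     ]
 [ 0.40656324 -0.23447145  0.021     ]]
fin 95 [0.54131157 0.02668434 0.14316425] [0.51451046 0.01653699 0.13014612] [0.56800579 0.03864838 0.14955613]
plate 1884 ((0.5549469590187073, 0.07337246090173721), (0.24753141403198242, 0.14202243089675903), 74.53097534179688)
all 4872 ((0.5200651288032532, 0.08341380208730698), (0.2600802779197693, 0.216531440615654), 74.3532943725586)
wing 110 [ 0.44024224 -0.22458361  0.1153969 ] ((0.4035925269126892, -0.13027304410934448), (0.05633806809782982, 0.2585136294364929), 20.61630630493164)
lid 534 ((0.4149845540523529, -0.13654521107673645), 0.14062835276126862)
```

```bash
cat >> h.py <<'E'
from scipy.spatial.transform import Rotation as Ro
def st():
    s=ctrl.sense(); R=Ro.from_euler('xyz',s['eef_rot']).as_matrix()
    j=R[:,1]; print('t',round(s['time_s'],2),'tcp',s['tool_pos'].round(4),'toolx',R[:,0].round(3),'jawyaw',round(np.degrees(np.arctan2(j[1],j[0])),2),'q6',s['joint_pos'].round(2),'F',s['ft_force'].round(1),'T',s['ft_torque'].round(2),'w',round(s['grip_width'],3)); return s
def to(s,x,y,z,yaw):
    R=Ro.from_euler('xyz',s['eef_rot']).as_matrix(); j=R[:,1]
    dy=(yaw-np.degrees(np.arctan2(j[1],j[0]))+90)%180-90
    print('units',((np.array([x,y,z])-s['tool_pos'])/.03).round(2),'rz rad',np.radians(dy).round(3))
E
python3 - <<'E'
from h import *
s=st(); to(s,.5408,.0268,.113,74.7)
E
```

```text
t 0.1 tcp [ 0.1697 -0.5228  0.2308] toolx [-0.     0.001 -1.   ] jawyaw -72.02 q6 [-1.34  0.35  1.65 -0.    1.14 -0.08] F [-0.4 -0.   0.3] T [ 0.03 -0.01  0.05] w 1.0
units [12.37 18.32 -3.93] rz rad -0.581
```

```bash
python3 -m inch '[[[0,0.65,0.96,0,0,0,-0.031],[0,0.65,0.96,0,0,0,-0.031],[0,0.65,0.96,0,0,0,-0.031],[0,0.65,0.96,0,0,0,-0.031],[0,0.65,0.96,0,0,0,-0.031],[0,0.65,0.96,0,0,0,-0.031],[0,0.65,0.96,0,0,0,-0.031],[0,0.65,0.96,0,0,0,-0.031],[0,0.65,0.96,0,0,0,-0.031],[0,0.65,0.96,0,0,0,-0.031],[0,0.65,0.96,0,0,0,-0.031],[0,0.65,0.96,0,0,0,-0.031],[0,0.65,0.96,0,0,0,-0.031],[0,0.65,0.96,0,0,0,-0.031],[0,0.65,0.96,0,0,0,-0.031],[0,0.65,0.96,0,0,0,-0.031],[0,0.65,0.96,0,0,0,-0.031],[0,0.65,0.96,0,0,0,-0.031],[0,0.65,0.96,0,0,0,-0.031],[0,0,0,0,0,0,0]]]'
python3 - <<'E'
from h import *
s=st(); to(s,.5408,.0268,.113,74.7)
E
```

```text
time_s: 2.6
tool_pos: [0.5408, 0.0256, 0.2308]
eef_rot: [-0.072, 1.57, 2.796]
ft_force: [-0.3, -0.3, 0.1]
grip_width: 1.004
t 2.6 tcp [0.5408 0.0256 0.2308] toolx [-0.001  0.    -1.   ] jawyaw -105.66 q6 [-0.04  0.34  1.67  0.    1.13  1.81] F [-0.3 -0.3  0.1] T [ 0.02  0.02 -0.01] w 1.004
units [ 0.    0.04 -3.93] rz rad 0.006
```

```bash
python3 -m inch '[[[0,0,0.04,-0.8,0,0,0.006],[0,0,0,-0.8,0,0,0],[0,0,0,-0.8,0,0,0],[0,0,0,-0.8,0,0,0],[0,0,0,-0.6,0,0,0],[0.5,0,0,0,0,0,0],[1,0,0,0,0,0,0],[1,0,0,0,0,0,0],[1,0,0,0,0,0,0],[1,0,0,0,0,0,0],[1,0,0,0,0,0,0]]]' 30
python3 - <<'E'
from h import *
s=st()
E
```

```text
time_s: 3.98
tool_pos: [0.5406, 0.0253, 0.1179]
eef_rot: [-2.787, 1.57, 0.085]
ft_force: [-1.7, 0.0, 6.4]
grip_width: 0.132
t 3.98 tcp [0.5406 0.0253 0.1179] toolx [ 0.001  0.    -1.   ] jawyaw -105.44 q6 [-0.04  0.48  1.77  0.    0.89  1.8 ] F [-1.7  0.   6.4] T [ 0.06  0.3  -0.18] w 0.132
```

```bash
python3 -m inch '[[[1,0.11,0.41,0,0,0,0],[1,0.11,0.41,0,0,0,0],[1,0.11,0.41,0,0,0,0],[1,0.11,0.41,0,0,0,0],[1,0.11,0.41,0,0,0,0],[1,0.11,0.41,0,0,0,0],[1,0.11,0.41,0,0,0,0],[1,0.11,0.41,0,0,0,0],[1,0,0,0,0,0,0],[1,0,0,0,0,0,0]]]'
python3 - <<'E'
from h import *
s=st()
E
```

```text
time_s: 5.22
tool_pos: [0.5686, 0.1243, 0.118]
eef_rot: [-2.732, 1.566, 0.14]
ft_force: [9.5, 0.0, 1.0]
grip_width: 0.134
t 5.22 tcp [0.5686 0.1243 0.118 ] toolx [ 0.005  0.001 -1.   ] jawyaw -105.42 q6 [0.14 0.54 1.67 0.   0.93 1.98] F [9.5 0.  1. ] T [-0.16 -1.28 -0.28] w 0.134
```

```bash
python3 -m inch '[[[1,0.08,0.05,0,0,0,0],[1,0.02,0.05,0,0,0,0],[1,0,0,0,0,0,0]]]'
python3 - <<'E'
from h import *
s=st()
E
```

```text
time_s: 5.6
tool_pos: [0.5692, 0.1264, 0.1179]
eef_rot: [0.891, 1.569, -2.52]
ft_force: [-6.0, -5.5, 11.8]
grip_width: 0.134
t 5.6 tcp [0.5692 0.1264 0.1179] toolx [-0.001 -0.001 -1.   ] jawyaw -105.42 q6 [ 0.14  0.55  1.66 -0.    0.94  1.98] F [-6.  -5.5 11.8] T [-0.95  0.89 -0.28] w 0.134
```

```bash
python3 -m inch '[[[0,0,0,0,0,0,0],[0,0,0,0,0,0,0],[0,0,0,0,0,0,0],[0,0,0,0.8,0,0,0],[0,0,0,1,0,0,0],[0,0,0,1,0,0,0],[0,0,0,0.5,0,0,0],[0,-0.35,-1,0,0,0,0.02],[0,-0.35,-1,0,0,0,0.02],[0,-0.35,-1,0,0,0,0.02],[0,-0.35,-1,0,0,0,0.02],[0,-0.35,-1,0,0,0,0.02],[0,-0.35,-1,0,0,0,0.02],[0,-0.35,-1,0,0,0,0.02],[0,-0.35,-1,0,0,0,0.02],[0,-0.35,-1,0,0,0,0.02],[0,-0.35,-1,0,0,0,0.02],[0,-0.35,-1,0,0,0,0.02],[0,-0.35,-1,0,0,0,0.02]]]'
python3 - <<'E'
from h import *
s=st(); to(s,.4435,-.2345,.026,87.25)
for n in('top','side'): t=snap(n,n+'1')
t=load('top1');crop(t,'c3',230,165,350,265,6)
t=load('side1');crop(t,'c4',260,170,420,270,5)
E
```

```text
time_s: 7.98
tool_pos: [0.4431, -0.2341, 0.2157]
eef_rot: [-0.644, 1.57, 2.469]
ft_force: [-0.2, -0.8, -0.8]
grip_width: 1.0
t 7.97 tcp [ 0.4431 -0.2341  0.2157] toolx [-0.001  0.001 -1.   ] jawyaw -91.63 q6 [-0.58  0.28  1.79  0.    1.07  1.02] F [-0.2 -0.8 -0.8] T [ 0.02  0.01 -0.05] w 1.0
units [ 0.01 -0.01 -6.32] rz rad -0.019
```

View pics/top1.png

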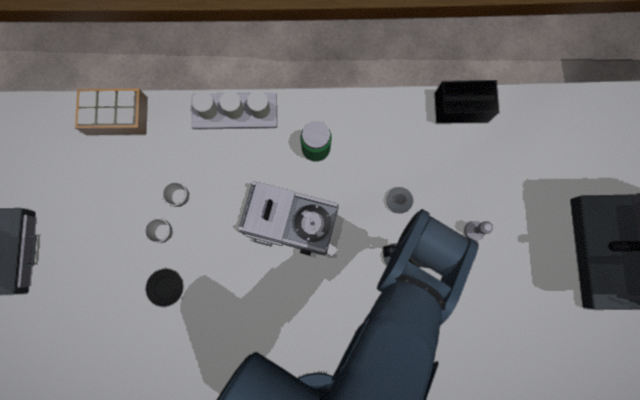

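View pics/c3.png

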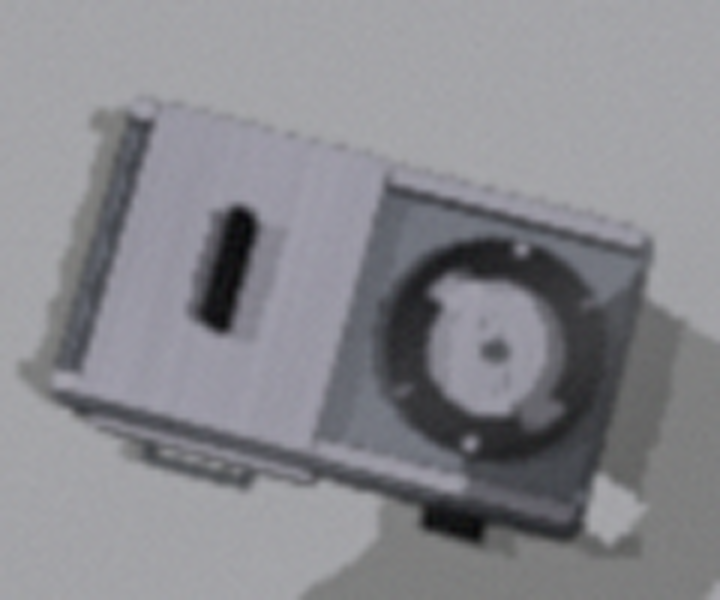

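View pics/c4.png

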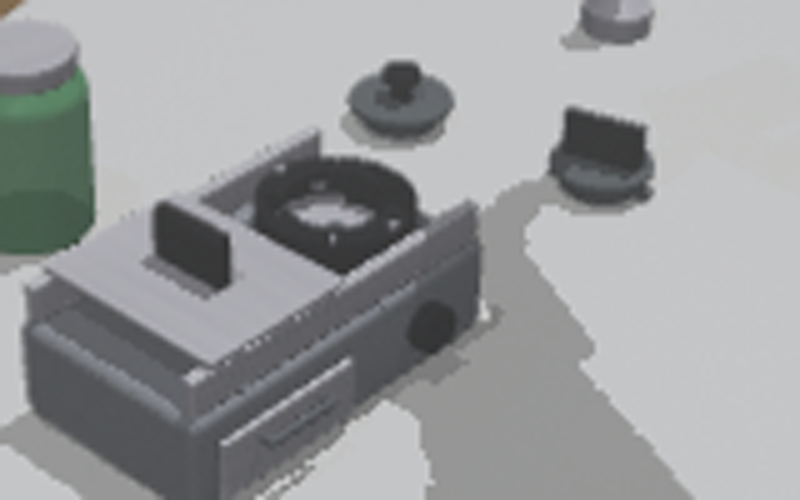

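Open shutter; in the crop the studs sit at (521,250)/(471,443), the notches near (440,290)/(545,412), and the collar spans columns 382–605 and rows 238–462.

Run:
```python
from h import *
s=load('top1')
def c(pts,z,u0=230,v0=165,k=6,s=s): return np.array([px2w(s,(u+.5)/k-.5+u0,(v+.5)/k-.5+v0,z) for u,v in pts])
S=c([(521,250),(471,443)],.099);v=S[0]-S[1];print('studs',S.mean(0),np.linalg.norm(v),np.degrees(np.arctan2(v[1],v[0])))
print('outer',c([(382,350),(605,350),(493,238),(493,462)],.099))
B=c([(590,300),(402,391)],.099);v=B[0]-B[1];print('lockbars',B.mean(0),np.linalg.norm(v),np.degrees(np.arctan2(v[1],v[0])))
Sd=load('side1')
# side crop: studs? project model
for yaw in(-15.5,):
  C=np.array([.5375,.006,.099])
th=np.radians(-15.5)
for r in (.045,):
  q=w2px(Sd,[S.mean(0)+r*np.array([np.cos(th),np.sin(th),0]),S.mean(0)-r*np.array([np.cos(th),np.sin(th),0])])
  print('side studs predicted crop',(q-[260,170]+.5)*5-.5)
L=np.array([.4435,-.2345,0])
w=np.radians(-2.75);d=np.array([np.cos(w),np.sin(w),0])
q=w2px(Sd,[L+.03*d+[0,0,.0555],L-.03*d+[0,0,.0555],L+.038*d+[0,0,.021],L-.038*d+[0,0,.021]]);print('side wing pred',(q-[260,170]+.5)*5-.5)
crop(Sd,'c5',360,180,400,215,16); crop(Sd,'c6',305,195,350,230,16)
```

```text
studs [0.53671798 0.00575616 0.099     ] 0.092694671418601 -15.395819555531292
outer [[ 0.53575916  0.05856573  0.099     ]
 [ 0.53394305 -0.04455061  0.099     ]
 [ 0.58728224  0.00638534  0.099     ]
 [ 0.48313133  0.0080868   0.099     ]]
lockbars [0.53698   0.0056979 0.099    ] 0.09668765266753093 -65.03906821765992
side studs predicted crop [[283.8752388  174.8029816 ]
 [391.51883095 227.88962881]]
side wing pred [[565.63925676 111.15451319]
 [644.35598552 132.84828992]
 [552.20340467 149.59988039]
 [650.64085023 177.61482741]]
```

View pics/c5.png

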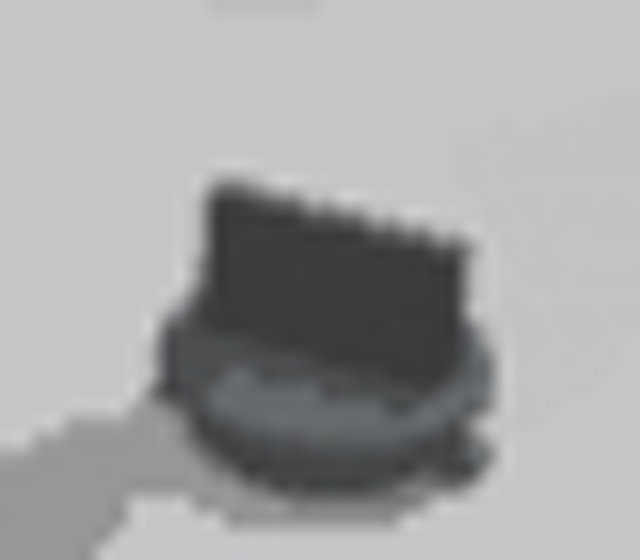

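View pics/c6.png

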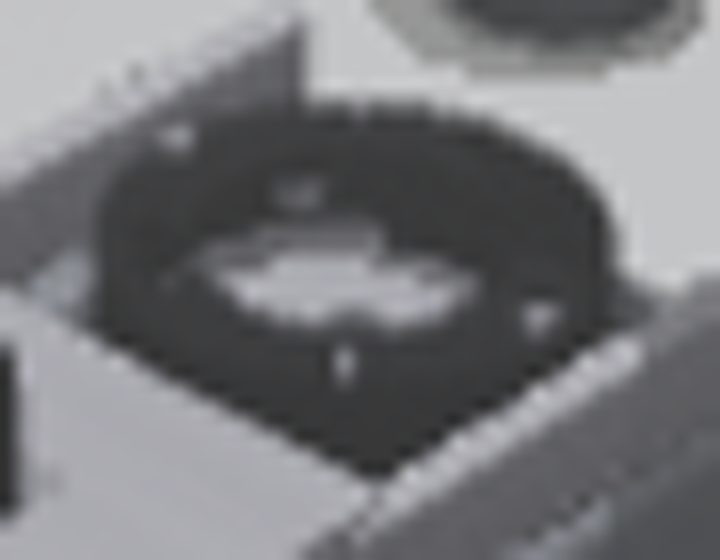

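```bash
python3 -m inch '[[[0,0,-0.02,-1,0,0,-0.019],[0,0,0,-1,0,0,0],[0,0,0,-1,0,0,0],[0,0,0,-1,0,0,0],[0,0,0,-1,0,0,0],[0,0,0,-0.8,0,0,0],[0,0,0,-0.5,0,0,0],[0,0,0,0,0,0,0],[0.5,0,0,0,0,0,0],[1,0,0,0,0,0,0],[1,0,0,0,0,0,0],[1,0,0,0,0,0,0],[1,0,0,0,0,0,0],[1,0,0,0,0,0,0]]]' 50
python3 - <<'E'
from h import *
st();snap('side','side2');crop(load('side2'),'c7',340,150,420,220,8)
E
```

```text
time_s: 9.82
tool_pos: [0.4439, -0.2341, 0.0277]
eef_rot: [2.618, 1.57, -0.572]
ft_force: [-0.8, -0.2, 5.4]
grip_width: 0.131
t 9.82 tcp [ 0.4439 -0.2341  0.0277] toolx [ 0.001 -0.    -1.   ] jawyaw -92.76 q6 [-0.58  0.58  1.91  0.    0.65  1.04] F [-0.8 -0.2  5.4] T [0.06 0.09 0.04] w 0.131
```

View pics/c7.png

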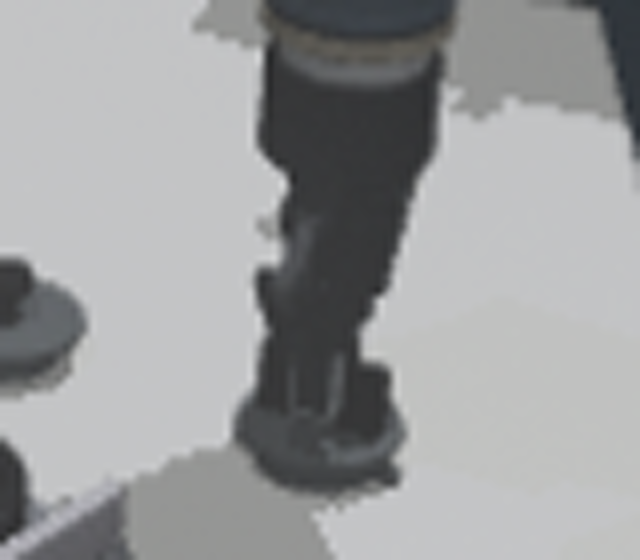

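```bash
python3 -m inch '[[[1,0,0,0.4,0,0,0],[1,0,0,0.8,0,0,0],[1,0,0,1,0,0,0],[1,0,0,1,0,0,0],[1,0,0,1,0,0,0],[1,0,0,1,0,0,0],[1,0.31,0.8,0,0,0,0.065],[1,0.31,0.8,0,0,0,0.065],[1,0.31,0.8,0,0,0,0.065],[1,0.31,0.8,0,0,0,0.065],[1,0.31,0.8,0,0,0,0.065],[1,0.31,0.8,0,0,0,0.065],[1,0.31,0.8,0,0,0,0.065],[1,0.31,0.8,0,0,0,0.065],[1,0.31,0.8,0,0,0,0.065],[1,0.31,0.8,0,0,0,0.065],[1,0,0,0,0,0,0],[1,0,0,0,0,0,0]]]'
python3 - <<'E'
from h import *
s=st();to(s,.5365,.006,.1117,-55.4);t=snap('side','side3');crop(t,'c8',280,150,360,230,7)
t2=snap('top','top3');crop(t2,'c9',270,170,350,250,7)
o=s['tool_pos']-[0,0,.0277]; a=np.linspace(0,2*np.pi,13)[:-1]
q=w2px(t,[o+[.038*np.cos(x),.038*np.sin(x),.021] for x in a]); print(((q-[280,150]+.5)*7-.5).round(0).tolist())
w=np.radians(34.6);d=np.array([np.cos(w),np.sin(w),0])
q=w2px(t,[o+.03*d+[0,0,.0555],o-.03*d+[0,0,.0555],o+.039*d+[0,0,.006],o-.039*d+[0,0,.006],o+[0,0,.021]]);print(((q-[280,150]+.5)*7-.5).round(0).tolist())
E
```

```text
time_s: 12.12
tool_pos: [0.5363, 0.0057, 0.1834]
eef_rot: [-0.3, 1.57, -2.84]
ft_force: [0.6, 0.2, -1.4]
grip_width: 0.135
t 12.12 tcp [0.5363 0.0057 0.1834] toolx [-0. -0. -1.] jawyaw -55.57 q6 [-0.08  0.38  1.74 -0.    1.02  0.89] F [ 0.6  0.2 -1.4] T [ 0.01 -0.05  0.04] w 0.135
units [ 0.01  0.01 -2.39] rz rad 0.003
[[256.0, 250.0], [247.0, 272.0], [260.0, 294.0], [295.0, 310.0], [340.0, 315.0], [384.0, 308.0], [414.0, 290.0], [422.0, 268.0], [407.0, 247.0], [372.0, 232.0], [329.0, 228.0], [287.0, 234.0]]
[[266.0, 204.0], [405.0, 196.0], [245.0, 306.0], [422.0, 294.0], [334.0, 270.0]]
```

View pics/c8.png

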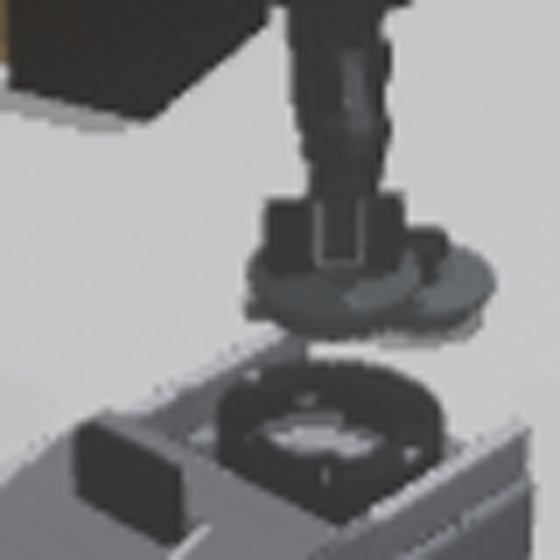

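View pics/c9.png

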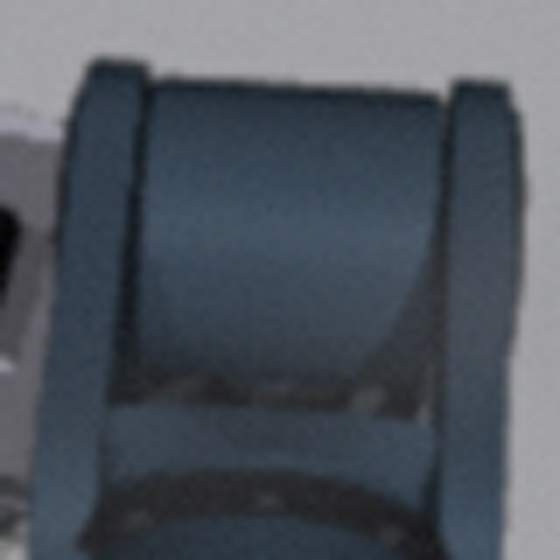

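```bash
python3 -m inch '[[[1,0.01,0.01,-0.5,0,0,0.003],[1,0,0,-0.5,0,0,0],[1,0,0,-0.4,0,0,0],[1,0,0,-0.2,0,0,0],[1,0,0,-0.15,0,0,0],[1,0,0,-0.1,0,0,0],[1,0,0,-0.1,0,0,0],[1,0,0,0,0,0,0]]]'
python3 - <<'E'
from h import *
s=st();to(s,.5365,.006,.1117,-55.4)
E
```

```text
time_s: 13.22
tool_pos: [0.5369, 0.0064, 0.1247]
eef_rot: [-0.738, 1.571, 3.009]
ft_force: [0.9, 0.1, -2.1]
grip_width: 0.135
t 13.22 tcp [0.5369 0.0064 0.1247] toolx [-0.  0. -1.] jawyaw -55.35 q6 [-0.07  0.46  1.78  0.    0.9   0.89] F [ 0.9  0.1 -2.1] T [ 0.02 -0.03 -0.04] w 0.135
units [-0.01 -0.01 -0.43] rz rad -0.001
```

```bash
python3 -m inch '[[[1,0,0,-0.1,0,0,0],[1,0,0,-0.1,0,0,0],[1,0,0,-0.1,0,0,0],[1,0,0,-0.1,0,0,0],[1,0,0,-0.03,0,0,0],[1,0,0,0,0,0,0],[1,0,0,0,0,0,0]]]'
python3 - <<'E'
from h import *
s=st();to(s,.5365,.006,.1117,-55.4)
E
```

```text
time_s: 14.1
tool_pos: [0.537, 0.0064, 0.1119]
eef_rot: [2.417, 1.571, -0.12]
ft_force: [-0.1, -0.4, -1.8]
grip_width: 0.134
t 14.1 tcp [0.537  0.0064 0.1119] toolx [ 0. -0. -1.] jawyaw -55.35 q6 [-0.07  0.48  1.79 -0.    0.87  0.89] F [-0.1 -0.4 -1.8] T [-0.   -0.02 -0.04] w 0.134
units [-0.02 -0.01 -0.01] rz rad -0.001
```

```bash
python3 -m inch '[[[1,0,0,-0.03,0,0,0],[1,0,0,-0.03,0,0,0],[1,0,0,0,0,0,0]]]'
python3 - <<'E'
from h import *
s=st();t=snap('side','side4');crop(t,'c10',280,150,360,230,7)
E
```

```text
time_s: 14.48
tool_pos: [0.5372, 0.0064, 0.1117]
eef_rot: [2.341, 1.57, -0.196]
ft_force: [-8.0, 0.4, 17.8]
grip_width: 0.134
t 14.47 tcp [0.5372 0.0064 0.1117] toolx [ 0.001 -0.    -1.   ] jawyaw -55.34 q6 [-0.07  0.48  1.79 -0.    0.87  0.89] F [-8.   0.4 17.8] T [ 0.06  1.29 -0.01] w 0.134
```

View pics/c10.png

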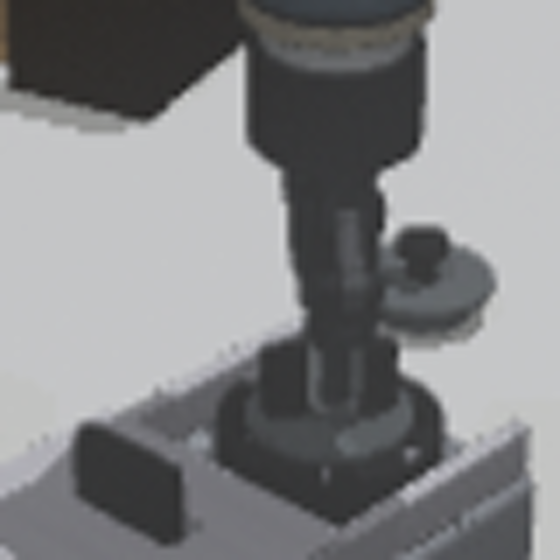

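Flange seated exactly at the predicted height with a contact force. I'll ease off slightly and twist.

```bash
python3 -m inch '[[[1,0,0,0.04,0,0,0],[1,0,0,0,0,0,0],[1,0,0,0,0,0,-0.05],[1,0,0,0,0,0,-0.1],[1,0,0,0,0,0,-0.1],[1,0,0,0,0,0,-0.1],[1,0,0,0,0,0,-0.1],[1,0,0,0,0,0,0]]]'
python3 - <<'E'
from h import *
s=st();to(s,.5365,.006,.1117,-105.4)
E
```

```text
time_s: 15.52
tool_pos: [0.5376, 0.0064, 0.1117]
eef_rot: [2.975, 1.569, -0.011]
ft_force: [-0.1, 0.8, 5.2]
grip_width: 0.128
t 15.53 tcp [0.5376 0.0064 0.1117] toolx [ 0.001 -0.    -1.   ] jawyaw -81.12 q6 [-0.07  0.48  1.79  0.    0.87  1.34] F [-0.1  0.8  5.2] T [ 0.04  0.08 -0.17] w 0.128
units [-0.04 -0.01 -0.  ] rz rad -0.424
```

```bash
python3 -m inch '[[[1,0,0,0,0,0,-0.1],[1,0,0,0,0,0,-0.1],[1,0,0,0,0,0,-0.1],[1,0,0,0,0,0,-0.08],[1,0,0,0,0,0,-0.04],[1,0,0,0,0,0,0],[1,0,0,0,0,0,0],[1,0,0,0,0,0,0],[1,0,0,0,0,0,0]]]'
python3 - <<'E'
from h import *
s=st();to(s,.5365,.006,.1117,-105.4);t=snap('side','side5');crop(t,'c11',290,170,350,230,10)
o=np.array([.5372,.0064,.084]);w=np.radians(-15.4);d=np.array([np.cos(w),np.sin(w),0])
q=w2px(t,[o+.03*d+[0,0,.0555],o-.03*d+[0,0,.0555],o+.046*d+[0,0,.015],o-.046*d+[0,0,.015]]);print(((q-[290,170]+.5)*10-.5).round(0).tolist())
E
```

```text
time_s: 16.65
tool_pos: [0.5375, 0.0063, 0.1117]
eef_rot: [-2.861, 1.57, 0.017]
ft_force: [-0.3, -0.7, 6.5]
grip_width: 0.127
t 16.65 tcp [0.5375 0.0063 0.1117] toolx [ 0.001  0.    -1.   ] jawyaw -105.09 q6 [-0.07  0.48  1.79  0.    0.87  1.76] F [-0.3 -0.7  6.5] T [-0.01  0.06 -0.15] w 0.127
units [-0.03 -0.01  0.  ] rz rad -0.005
[[301.0, 258.0], [447.0, 327.0], [264.0, 350.0], [484.0, 458.0]]
```

View pics/c11.png

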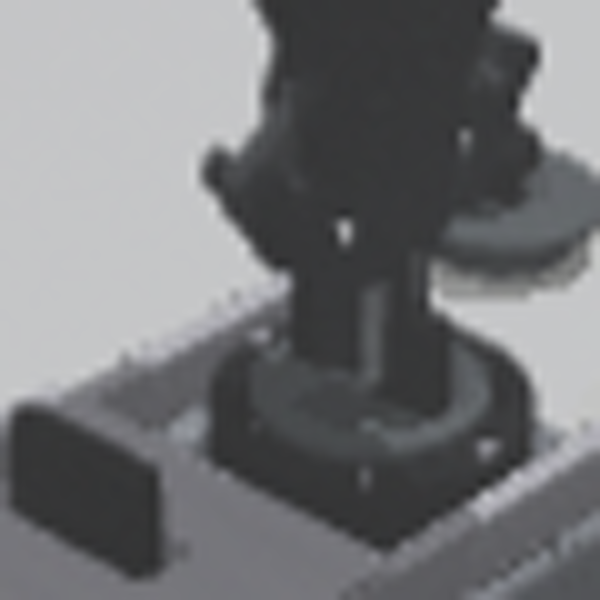

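The wing lines up with the studs at (263,340) and (487,447). The shutter works out to 19.6 mm at the start plus 105 mm of drag, about 125 mm. Handing in.

Run:
```python
from h import *
print(ctrl.job_done()); st()
```

```text
the job is handed in; nothing more can be done
None
the job is handed in; nothing more can be done
```

The job is handed in. The shutter is open, and the lid is home, twisted to half-way and still gripped. The hand-in gave no verdict, and no reading was possible after it.

- **Shutter:** I pinched the fin and dragged it 105 mm. With about 20 mm of opening at the start, that puts it at about 125 mm, the end stop. The picture taken afterwards shows it open.
- **Lid going in:** I picked the lid up by its wing and lowered it through the notches with no contact. The flange met the collar at the height worked out beforehand, with the underside about 15 mm below the collar top.
- **Twist:** I turned it 50° clockwise to half-way. The jaw direction came out within about 0.3° of the measured stud line. The last side picture shows the wing in line with the studs. The tool had not dropped or tilted.
- **Position and forces:** The tool stood about 1 mm from the measured collar axis. The last wrist force was about 6.5 N, and I held the lid with the grip set to 50 N.
- **Other items:** I saw nothing else moved in the pictures, though I did not measure the bystanders' positions again at the end. It took about 17 s in all.

No check failed. The one small change was the grip opening, which went from 0.134 to 0.127 during the twist. I took that as the wing settling in the pads, since the final picture still shows it in line.

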